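# Find the hidden catch of the pastel chest

### The arm

A 6-joint arm with a two-finger parallel gripper is mounted at the origin on the work surface; the furniture and walls round the work are solid. World frame = base frame: x ahead of the robot, y to its left, z up, the work surface at z = 0. Lengths are in m, angles in degrees, forces in N, time in s.
With the tool pointing down it reaches from about 0.375 to 0.9 m from the base axis. Payload 3.1 kg.
Tool frame: the origin (TCP) lies at the very end of the fingers, on their centre line; the grasp point (between the pads) lies 19 mm behind it; z points along the fingers, y is the line along which they close (so a half turn about z gives the same grasp; the last joint's range is limited). The gripper opens to 87 mm and grips with 3 to 60 N. Pads are 19 mm wide; open, the fingers measure 117 mm over their backs; the gripper's body (75 mm by 190 mm) begins 51 mm behind the grasp point.
Start: joints at [-80.529, 30.224, 82.088, -0, 67.689, -10.227], TCP at [0.211, -0.588, 0.223] pointing down, gripper open.
Joint ranges: [-176.69, 176.69], [-43.24, 126.21], [12.49, 139.97], [-82, 262], [0, 151.66], [-163.58, 163.58]. Speed limits (degrees/s): [159.86, 159.86, 180, 180, 180, 180].

### API

Orientations are given as a 3x3 rotation matrix whose columns are the frame's x, y, z axes.
In Python, from rig import * gives the robot as it stands.
- The arm moves only by the tool jog_arm, never from a script. Its arguments are lists of equal length, an entry for each row: "delta_pos": the shift along the world's x, y, z in cm, a list of three; "turn": the turn about the world's z in degrees; "grip": the closure, from 0 (fully open) to 1 (shut). In form: {"delta_pos": [[x, y, z], ...], "turn": [turn, ...], "grip": [grip, ...]}. A call has 1 to 12 rows; each row is the pose to reach, as a shift and turn from the pose commanded when the call began; what a row does not reach only later rows make up. A row lasts 1/8 s, in which the tool goes at most 62.5 mm and 10.7 degrees, less where a joint would pass 70% of its speed; a pose out of reach is approached as far as the arm can. A call with a gripper value outside its range is refused whole. The fingers move at their own pace and stop on an object; the grip force is fixed at half the most. Time passes only in rows, so rows that repeat a pose let the fingers close. It gives the time, the measured TCP pose, the force, the opening and the grip force at its end, in the units of the state.
- read_state(): the state, without advancing time (a new reading comes with each control period).
- capture(name): name is "scene" or "side" or "wrist"; returns a dict with "color" (384x512x3 uint8, blue, green, red), "fovy" (degrees; the focal length in pixels is half the picture's height over the tangent of half this angle, whatever the lens; pixels are square), "cx", "cy" (the principal point, pixels), "camera_from_world" (4x4, takes a point from world to camera coordinates). Camera axes: x right, y up, looking along -z (the intrinsics and any distortion apply to the point x, -y, -z); pixel columns grow to the right and rows downward; lengths in m; the calibration is good to about 2 mm. A picture is of the moment at which its call begins. There is no depth.
- hand_in(): hands the job in; it is judged then, once.
The state is a dict: "time_s": time; "joint_positions": joint angles; "qvel": joint speeds; "tau": joint torques, N m; "position": TCP position; "tcp_rot": TCP orientation; "force": force on the tool from outside, world axes, zero at the start; "moment": the same for the moment, N m; "opening": opening from 0.0 (shut) to 1.0 (fully open); "grasp_force": force on a finger pad.
Only numpy, scipy, OpenCV 4.12 (cv2) and the standard library are available. Lean on these libraries where they do the work, as an engineer would, in place of code of your own. Each camera call takes 0.05 s, during which the arm holds its last target. There are 200 camera calls.

### The job

The drawer of the small white pastel chest is held by a concealed catch: one of the six square caps sunk in its flat top is really a push button, the other five are fixed, and all look alike. Feel across the caps with a fingertip until you find the one that gives, push it right in so that the drawer springs out by itself, then let go so the button comes back up. Do not touch the drawer, pick up nothing, and leave the can, the bottle and the cup standing where they are.

Things in the scene. Friction and masses are not known exactly. Their poses are not given: they have to be found in the camera images.
- chest: White chest, 200 mm (x) by 280 mm (y) by 100 mm high, fixed to the table. Origin: centre of its underside, on the table; x points from its drawer front (the -x face) to its back, z up.
- panel (a point): Centre of the chest's flat top, 100 mm above its origin, same axes. Six square holes, 53 x 53 mm, each with a light grey cap 50 x 50 mm whose face lies 2 mm below the top. Cap centres: x = -40 or +40 mm, y = -80, 0 or +80 mm from this point. Which cap is the button differs from start to start and cannot be seen; the other five do not move.
- release (a joint): How far the hidden button is pushed in, m: 0 at rest, 0.007 fully in, straight down on a spring (about 1.5 N to start it, 5 N fully in). The catch lets go at about 0.005. It springs back up when let go.
- drawer_slide (a joint): How far the drawer has come out of the chest towards the chest's -x, m: 0 shut and caught, 0.06 fully out. A spring drives it out in about one second once the catch is released.
- drawer: The drawer; its plain white front panel, 11 x 252 x 75 mm, has no handle. Not to be touched. Its origin lies at the chest's origin when the drawer is shut (the panel's centre is at x = -94.5 mm, z = 47.5 mm from it).
- can: Orange drink can, 53 mm across, 134 mm tall, standing loose at the chest's +y side; origin at the centre of its underside.
- bottle: Pink paint bottle with black cap, 68 mm across, 176 mm tall, standing loose at the chest's -y side; origin at the centre of its underside.
- cup: Plain white cup, 90 mm across, 118 mm tall, standing loose behind the chest; origin at the centre of its underside.
Not all that is in view belongs to the job. What is shaped like the can but blue, red or turquoise is not meant.

How it is judged:
By the outcome, as a careful person would: the job done as asked, in the order asked, and still so for the second after the job is handed in, with the robot touching nothing.
It also fails if it takes over 58 s, if anything falls off the work surface, if the arm or the gripper's body presses on something with over 40 N, if the wrist force passes 120 N, or if a joint passes its speed limit or range.

## Working session

There is one attempt and no reset: what is moved stays moved. The work goes in short steps, Python scripts to look and compute and a tool call to move; the robot and the scene stay as the last step left them, time stands still between calls to the robot, and variables do not carry over. Pictures are saved under pics/ and viewed, at most 10 in all, crops included, and the job is handed in when it is done.

Besides the shell and the picture viewer there is one more tool, called after "Call:" as name([rows], argument=value, ...), one row to a line, values as JSON. jog_arm: Moves the arm, as the interface text tells. Its arguments: {"type":"object","properties":{"delta_pos":{"type":"array"},"turn":{"type":"array"},"grip":{"type":"array"}},"required":["delta_pos","turn","grip"]}

```bash
mkdir -p pics; ls
python3 - <<'E'
from rig import *
import cv2,numpy as np,pickle
d={n:capture(n) for n in("scene","side")}
pickle.dump(d,open("caps.pkl","wb"))
for n,c in d.items():
    print(n,c["fovy"],c["cx"],c["cy"],[k for k in c if k!="color"]);print(np.round(c["camera_from_world"],3).tolist())
    cv2.imwrite(f"pics/{n}0.png",cv2.resize(c["color"],(768,576),interpolation=cv2.INTER_CUBIC))
s=read_state();print(s["time_s"],s["position"],s["tcp_rot"],s["force"],s["opening"])
E
```

```text
pics
scene 50.96850615335323 253.9624928250506 191.7597828604445 ['fovy', 'cx', 'cy', 'camera_from_world']
[[-0.545, -0.838, 0.005, 0.317], [0.645, -0.416, 0.641, -0.427], [-0.535, 0.353, 0.768, -0.927], [0.0, 0.0, 0.0, 1.0]]
side 43.129087263875064 260.4015846491933 199.09522326568398 ['fovy', 'cx', 'cy', 'camera_from_world']
[[-0.999, 0.036, 0.007, 0.594], [-0.014, -0.565, 0.825, -0.041], [0.033, 0.825, 0.565, -1.606], [0.0, 0.0, 0.0, 1.0]]
0.1 [ 0.21057903 -0.58777405  0.22166494] [[ 9.41493598e-01  3.37030710e-01 -3.24710884e-04]
 [ 3.37030702e-01 -9.41491749e-01  1.89513421e-03]
 [ 3.33005809e-04 -1.89369426e-03 -9.99998152e-01]] [-0.78961732  0.38291985  0.08140267] 0.999102672673278
```

View pics/scene0.png

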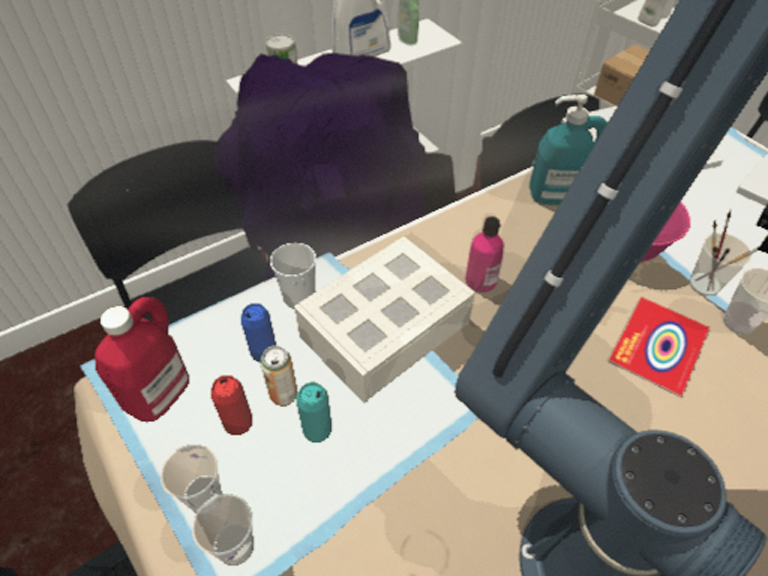

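View pics/side0.png

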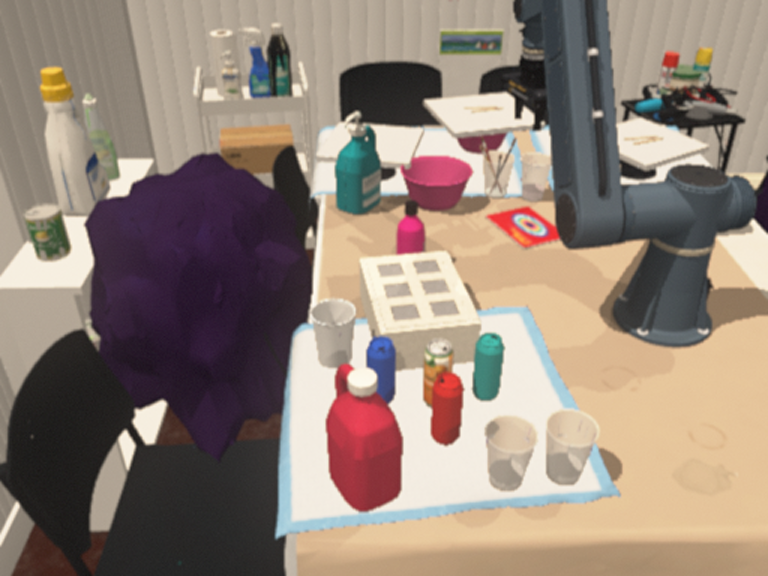

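The scene view shows the chest top with corners at about (296,313), (404,240), (473,295) and (362,368). The near row of caps sits at about (367,335), (400,311), (431,289). In the side view the caps are at about (450,308), (438,285), (427,266), with the +x column to their left. Next I'll fit the chest pose from both views.

```bash
cat > h.py <<'E'
import numpy as np
def proj(c,P):
    P=np.atleast_2d(P);M=c["camera_from_world"];q=P@M[:3,:3].T+M[:3,3]
    f=c["color"].shape[0]/2/np.tan(np.radians(c["fovy"]/2))
    return np.c_[c["cx"]+f*q[:,0]/-q[:,2],c["cy"]-f*q[:,1]/-q[:,2]]
E
python3 - <<'E'
import pickle,cv2,numpy as np
from scipy.optimize import least_squares
from h import proj
d=pickle.load(open("caps.pkl","rb"))
seeds={"scene":[(-40,80,367,335),(-40,0,400,311),(-40,-80,431,289),(40,80,337,309),(40,0,373,287),(40,-80,404,264)],
"side":[(-40,80,450,308),(-40,0,438,285),(-40,-80,427,266),(40,80,402,310),(40,0,394,286),(40,-80,390,267)]}
corn={"scene":[(100,140,296,313),(100,-140,404,240),(-100,-140,473,295),(-100,140,362,368)],
"side":[(100,140,376,333),(100,-140,361,257),(-100,-140,433,252),(-100,140,478,322)]}
obs=[]
for n in d:
    for x,y,u,v in seeds[n]: obs.append((n,x/1e3,y/1e3,-.002,u/1.5,v/1.5))
    for x,y,u,v in corn[n]: obs.append((n,x/1e3,y/1e3,0,u/1.5,v/1.5))
def wp(p,L): 
    c,s=np.cos(p[3]),np.sin(p[3]);return np.array([p[0]+c*L[0]-s*L[1],p[1]+s*L[0]+c*L[1],p[2]+L[2]])
def res(p): return np.concatenate([(proj(d[o[0]],wp(p,o[1:4]))[0]-o[4:]) for o in obs])
r=least_squares(res,[.6,.1,.1,0],loss="soft_l1")
print(r.x,np.degrees(r.x[3]));print(np.round(res(r.x).reshape(-1,2),1).tolist())
pickle.dump(r.x,open("chest.pkl","wb"))
for i in(-.04,.04):
  for j in(-.08,0,.08):print(i,j,np.round(wp(r.x,(i,j,-.002)),4))
ims=[]
for n,(a,b,w,h) in{"scene":(120,140,280,150),"side":(200,150,140,150)}.items():
    im=cv2.resize(d[n]["color"],None,fx=4,fy=4,interpolation=cv2.INTER_CUBIC)
    def dr(Ls,col):
        q=proj(d[n],np.array([wp(r.x,L) for L in Ls]));cv2.polylines(im,[np.int32(q*4+2)],True,col,1)
    sq=lambda cx,cy,hx,hy,z:[(cx+a*hx,cy+b*hy,z) for a,b in((-1,-1),(1,-1),(1,1),(-1,1))]
    dr(sq(0,0,.1,.14,0),(0,0,255));dr(sq(0,0,.1,.14,-.1),(0,0,255))
    for i in(-.04,.04):
        for j in(-.08,0,.08):dr(sq(i,j,.0265,.0265,0),(0,255,0))
    cr=im[b*4:(b+h)*4,a*4:(a+w)*4];ims.append(cv2.resize(cr,None,fx=.5 if n=="scene" else 1,fy=.5 if n=="scene" else 1))
H=max(i.shape[0] for i in ims)
cr=np.hstack([cv2.copyMakeBorder(i,0,H-i.shape[0],0,0,0) for i in ims]);print(cr.shape)
cv2.imwrite("pics/fit.png",cv2.resize(cr,(min(800,cr.shape[1]),int(H*min(1,800/cr.shape[1])))))
E
```

```text
[0.5439764  0.01450505 0.09831338 0.13006041] 7.451912833370689
[[-0.2, -0.6], [-0.1, 0.2], [0.2, 0.6], [1.5, -1.1], [-0.5, -0.6], [-0.5, 1.3], [-1.3, -6.2], [1.1, -3.5], [2.0, -2.0], [-0.0, 4.0], [-5.0, 0.1], [-2.7, 1.0], [-0.5, 0.3], [0.8, 1.2], [1.6, 2.5], [0.0, 1.7], [1.3, -0.9], [-1.3, -0.1], [9.2, -1.5], [1.0, 0.1]]
-0.04 -0.08 [ 0.5147 -0.07    0.0963]
-0.04 0 [0.5043 0.0093 0.0963]
-0.04 0.08 [0.4939 0.0886 0.0963]
0.04 -0.08 [ 0.594  -0.0596  0.0963]
0.04 0 [0.5836 0.0197 0.0963]
0.04 0.08 [0.5733 0.099  0.0963]
(600, 1120, 3)
```

View pics/fit.png

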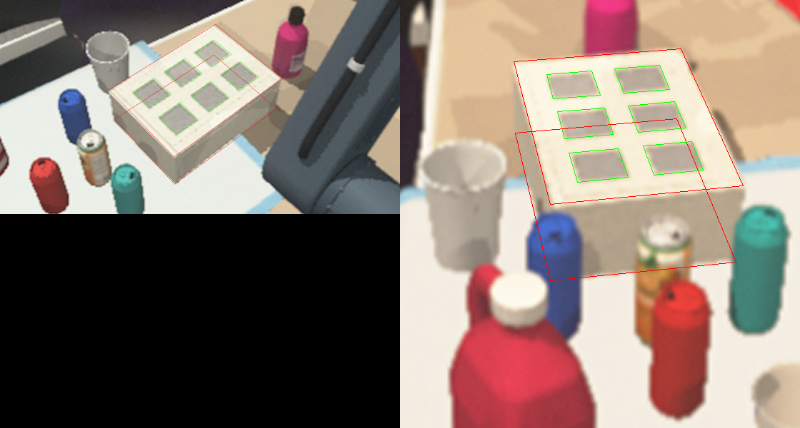

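The overlay fits within a few pixels, though the hand-picked side-view corners were rough. I'll refine with cap centroids segmented from the images.

Run:
```python
import pickle,cv2,numpy as np
from scipy.optimize import least_squares
from h import proj
d=pickle.load(open("caps.pkl","rb"));p0=pickle.load(open("chest.pkl","rb"))
def wp(p,L): 
    c,s=np.cos(p[3]),np.sin(p[3]);return np.array([p[0]+c*L[0]-s*L[1],p[1]+s*L[0]+c*L[1],p[2]+L[2]])
obs=[]
for n in d:
    g=cv2.resize(cv2.cvtColor(d[n]["color"],cv2.COLOR_BGR2GRAY),None,fx=4,fy=4,interpolation=cv2.INTER_CUBIC)
    for i in(-.04,.04):
        for j in(-.08,0,.08):
            u,v=np.int32(proj(d[n],wp(p0,(i,j,0)))[0]*4+1.5)
            w=g[v-50:v+50,u-60:u+60]; t,b=cv2.threshold(w,0,255,cv2.THRESH_BINARY_INV+cv2.THRESH_OTSU)
            _,l,st,ce=cv2.connectedComponentsWithStats(b);k=l[50,60]
            c=(ce[k]+[u-60,v-50]-1.5)/4
            print(n,i,j,k,t,st[k].tolist(),np.round(c-proj(d[n],wp(p0,(i,j,0)))[0],1))
            if k and st[k][4]<6000: obs.append((n,i,j,-.001,*c))
f=lambda p:np.concatenate([proj(d[o[0]],wp(p,o[1:4]))[0]-o[4:] for o in obs])
r=least_squares(f,p0,loss="soft_l1",f_scale=.5);print(r.x,np.degrees(r.x[3]),np.round(f(r.x).reshape(-1,2),1).tolist())
pickle.dump(r.x,open("chest.pkl","wb"))
for i in(-.04,.04):
  for j in(-.08,0,.08):print(i,j,np.round(wp(r.x,(i,j,-.002)),4))
# can/bottle/cup: base/top pixels (768 scale) on planes
def onplane(n,u,v,z):
    return least_squares(lambda q:proj(d[n],[q[0],q[1],z])[0]-[u/1.5,v/1.5],[.5,0]).x
print("can",onplane("scene",275,356,.134),onplane("side",438,346,.134))
print("bottle",onplane("scene",491,222,.176),onplane("side",411,207,.176))
print("cup",onplane("scene",293,258,.118),onplane("side",333,312,.118))
print("blue",onplane("scene",255,312,.134),"turq",onplane("scene",313,389,.134))
```

```text
scene -0.04 -0.08 3 204.0 [7, 13, 102, 78, 4283] [-0.8  0.1]
scene -0.04 0 3 204.0 [7, 12, 104, 82, 4669] [-0.5  0.4]
scene -0.04 0.08 3 204.0 [6, 10, 108, 90, 5173] [-0.3  0.8]
scene 0.04 -0.08 3 211.0 [7, 15, 97, 72, 3799] [-1.1  0.2]
scene 0.04 0 3 209.0 [7, 15, 102, 78, 4251] [-0.9  0.6]
scene 0.04 0.08 2 204.0 [7, 13, 103, 83, 4620] [-0.6  0.8]
side -0.04 -0.08 2 199.0 [24, 34, 71, 35, 1893] [-0.2  0.1]
side -0.04 0 3 208.0 [24, 32, 77, 40, 2310] [0.2 0.1]
side -0.04 0.08 2 208.0 [24, 29, 80, 44, 2673] [0.7 0.1]
side 0.04 -0.08 2 210.0 [26, 34, 69, 35, 1890] [-0.1  0.3]
side 0.04 0 3 212.0 [26, 31, 75, 43, 2429] [0.5 0.5]
side 0.04 0.08 3 207.0 [26, 31, 78, 44, 2738] [0.7 0.4]
[0.54319835 0.01734528 0.10011045 0.14738676] 8.44463902980808 [[-0.0, -0.1], [-0.0, -0.1], [0.0, -0.1], [0.0, 0.0], [0.0, -0.1], [-0.0, 0.0], [0.1, 0.1], [0.1, 0.0], [0.0, 0.1], [0.0, 0.1], [-0.1, -0.1], [0.1, 0.0]]
-0.04 -0.08 [ 0.5154 -0.0677  0.0981]
-0.04 0 [0.5036 0.0115 0.0981]
-0.04 0.08 [0.4919 0.0906 0.0981]
0.04 -0.08 [ 0.5945 -0.0559  0.0981]
0.04 0 [0.5828 0.0232 0.0981]
0.04 0.08 [0.571  0.1024 0.0981]
can [0.51603251 0.25506174] [0.51988065 0.25878372]
bottle [ 0.53894176 -0.22246637] [ 0.54225265 -0.19774368]
cup [0.71163422 0.12050279] [0.71121159 0.12679783]
blue [0.6185548  0.24301152] turq [0.42627194 0.23226229]
```

The refined fit has 0.1 px residuals: panel centre at (0.543, 0.017, 0.100), yaw 8.4°. I'll move above the first cap with the fingers shut and the gripper's long axis along the chest's x.

Call:
jog_arm([
  [0, 0, 3],
  [3, 5, 3],
  [6, 10, 3],
  [9, 15.5, 3],
  [12, 20.8, 3],
  [15, 26, 3],
  [18, 31, 3],
  [21.3, 36.4, 3],
  [24.3, 41.6, 3],
  [27.4, 46.8, 3],
  [30.4, 52, 3],
  [30.4, 52, 3],
], turn=[0, 8, 16, 24, 32, 40, 48, 56, 64, 72, 78.8, 78.8], grip=[1, 1, 1, 1, 1, 1, 1, 1, 1, 1, 1, 1])

```text
time_s: 1.6
position: [0.5158, -0.0646, 0.2522]
tcp_rot: [[-0.154, 0.988, 0.0], [0.988, 0.154, 0.001], [0.001, 0.0, -1.0]]
force: [-0.6, -0.3, -0.2]
opening: 0.003
grasp_force: 0.0
```

Call:
jog_arm([
  [0, 0, -3],
  [0, 0, -6],
  [0, 0, -9],
  [0, 0, -12],
  [0, 0, -13.5],
  [0, 0, -14],
  [0, 0, -14],
  [0, 0, -14],
], turn=[0, 0, 0, 0, 0, 0, 0, 0], grip=[1, 1, 1, 1, 1, 1, 1, 1])

```text
time_s: 2.6
position: [0.5154, -0.0687, 0.1135]
tcp_rot: [[-0.148, 0.989, 0.002], [0.989, 0.148, -0.001], [-0.001, 0.002, -1.0]]
force: [0.9, 0.0, 0.5]
opening: 0.008
grasp_force: 0.0
```

Run:
```python
from rig import *
import cv2,pickle,numpy as np
from h import proj
s=read_state();print(s["position"],s["force"],s["time_s"])
c=capture("scene");cv2.imwrite("pics/s1.png",cv2.resize(c["color"][120:290,150:370],None,fx=3.4,fy=3.4,interpolation=cv2.INTER_CUBIC))
```

```text
[ 0.51541175 -0.06871005  0.11350748] [0.896372   0.04131447 0.54412798] 2.6
```

View pics/s1.png

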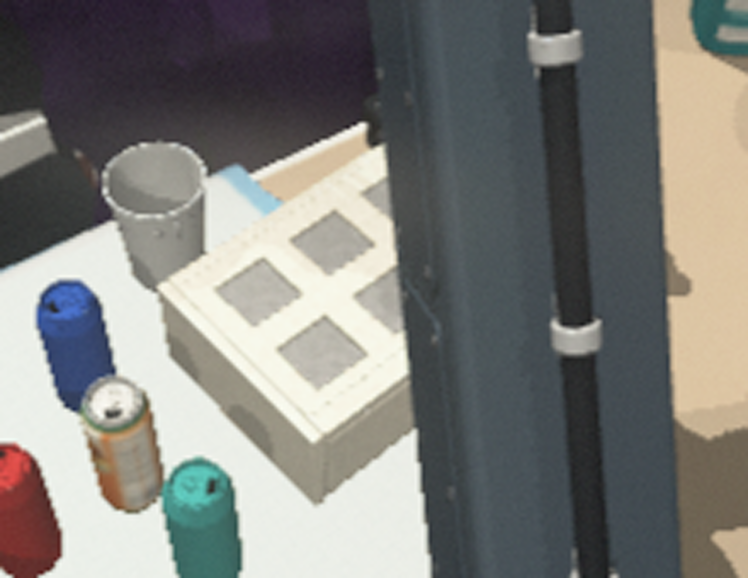

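The arm blocks the scene camera's view of this cap (it covers everything right of about column 400), so I'll probe by force.

Call:
jog_arm([
  [0, 0, -0.8],
  [0, 0, -1.2],
  [0, 0, -1.4],
  [0, 0, -1.5],
  [0, 0, -1.6],
  [0, 0, -1.7],
  [0, 0, -1.7],
], turn=[0, 0, 0, 0, 0, 0, 0], grip=[1, 1, 1, 1, 1, 1, 1])

```text
time_s: 3.52
position: [0.5144, -0.0682, 0.0983]
tcp_rot: [[-0.148, 0.989, 0.0], [0.989, 0.148, -0.0], [-0.0, 0.0, -1.0]]
force: [-6.0, 0.5, 22.6]
opening: 0.007
grasp_force: 11.4
```

This cap is fixed: it stopped at 0.0983 with 23 N. On to the next one, slightly more gently.

Call:
jog_arm([
  [0, 0, 1.5],
  [-0.6, 4, 1.5],
  [-1.1, 7.9, 1.5],
  [-1.1, 7.9, 1.5],
  [-1.1, 7.9, 0.6],
  [-1.1, 7.9, 0.3],
  [-1.1, 7.9, 0.2],
  [-1.1, 7.9, 0.1],
  [-1.1, 7.9, 0.05],
  [-1.1, 7.9, 0.05],
], turn=[0, 0, 0, 0, 0, 0, 0, 0, 0, 0], grip=[1, 1, 1, 1, 1, 1, 1, 1, 1, 1])

```text
time_s: 4.78
position: [0.5039, 0.0098, 0.0983]
tcp_rot: [[-0.146, 0.989, 0.001], [0.989, 0.146, -0.0], [-0.0, 0.001, -1.0]]
force: [-5.5, 1.6, 22.5]
opening: 0.0
grasp_force: 11.2
```

Call:
jog_arm([
  [0, 0, 1.5],
  [-0.6, 4, 1.5],
  [-1.2, 8, 1.5],
  [-1.2, 8, 1.5],
  [-1.2, 8, 0.6],
  [-1.2, 8, 0.3],
  [-1.2, 8, 0.2],
  [-1.2, 8, 0.1],
  [-1.2, 8, 0.05],
  [-1.2, 8, 0.05],
], turn=[0, 0, 0, 0, 0, 0, 0, 0, 0, 0], grip=[1, 1, 1, 1, 1, 1, 1, 1, 1, 1])

```text
time_s: 6.02
position: [0.4918, 0.0895, 0.0983]
tcp_rot: [[-0.146, 0.989, 0.0], [0.989, 0.146, -0.0], [-0.0, 0.0, -1.0]]
force: [-4.7, -0.5, 18.9]
opening: 0.009
grasp_force: 9.3
```

Fixed as well. Next is cap (+40,+80).

Call:
jog_arm([
  [0, 0, 1.5],
  [4, 0.6, 1.5],
  [7.9, 1.2, 1.5],
  [7.9, 1.2, 1.5],
  [7.9, 1.2, 0.6],
  [7.9, 1.2, 0.3],
  [7.9, 1.2, 0.2],
  [7.9, 1.2, 0.1],
  [7.9, 1.2, 0.0],
  [7.9, 1.2, 0.0],
], turn=[0, 0, 0, 0, 0, 0, 0, 0, 0, 0], grip=[1, 1, 1, 1, 1, 1, 1, 1, 1, 1])

```text
time_s: 7.28
position: [0.5685, 0.1023, 0.0984]
tcp_rot: [[-0.148, 0.989, -0.003], [0.989, 0.148, -0.001], [-0.0, -0.003, -1.0]]
force: [-5.8, -1.3, 14.6]
opening: 0.011
grasp_force: 7.4
```

Fixed. Next is cap (+40,0).

Call:
jog_arm([
  [0, 0, 1.5],
  [0.6, -4, 1.5],
  [1.2, -7.9, 1.5],
  [1.2, -7.9, 1.5],
  [1.2, -7.9, 0.6],
  [1.2, -7.9, 0.3],
  [1.2, -7.9, 0.2],
  [1.2, -7.9, 0.1],
  [1.2, -7.9, 0.0],
  [1.2, -7.9, 0.0],
], turn=[0, 0, 0, 0, 0, 0, 0, 0, 0, 0], grip=[1, 1, 1, 1, 1, 1, 1, 1, 1, 1])

```text
time_s: 8.52
position: [0.5816, 0.0248, 0.0984]
tcp_rot: [[-0.149, 0.989, -0.002], [0.989, 0.149, 0.0], [0.001, -0.002, -1.0]]
force: [-4.8, -0.4, 13.5]
opening: 0.002
grasp_force: 6.9
```

Five caps are fixed. I'll feel the last one, (+40,-80), before pushing it.

Call:
jog_arm([
  [0, 0, 1.5],
  [0.6, -4, 1.5],
  [1.2, -7.9, 1.5],
  [1.2, -7.9, 1.5],
  [1.2, -7.9, 0.6],
  [1.2, -7.9, 0.3],
  [1.2, -7.9, 0.2],
  [1.2, -7.9, 0.1],
  [1.2, -7.9, 0.0],
  [1.2, -7.9, 0.0],
], turn=[0, 0, 0, 0, 0, 0, 0, 0, 0, 0], grip=[1, 1, 1, 1, 1, 1, 1, 1, 1, 1])

```text
time_s: 9.78
position: [0.5947, -0.0551, 0.0967]
tcp_rot: [[-0.148, 0.989, 0.0], [0.989, 0.148, 0.0], [0.0, 0.0, -1.0]]
force: [-0.6, 2.1, 3.5]
opening: 0.007
grasp_force: 1.5
```

It gives: z is 0.0967 with only 3.5 N. Now I'll push it right in.

Call:
jog_arm([
  [0, 0, -0.2],
  [0, 0, -0.4],
  [0, 0, -0.5],
  [0, 0, -0.6],
  [0, 0, -0.6],
  [0, 0, -0.6],
  [0, 0, -0.6],
], turn=[0, 0, 0, 0, 0, 0, 0], grip=[1, 1, 1, 1, 1, 1, 1])

```text
time_s: 10.65
position: [0.5949, -0.0553, 0.0914]
tcp_rot: [[-0.148, 0.989, 0.001], [0.989, 0.148, -0.0], [-0.0, 0.001, -1.0]]
force: [-2.7, 3.0, 10.0]
opening: 0.004
grasp_force: 4.4
```

It's fully in, at 6.9 mm. I'll let go and rise clear.

Call:
jog_arm([
  [0, 0, 0],
  [0, 0, 0],
  [0, 0, 1],
  [0, 0, 2.5],
  [0, 0, 6],
  [0, 0, 11],
  [0, 0, 16],
  [0, -5, 18],
  [0, -5, 18],
  [0, -5, 18],
  [0, -5, 18],
  [0, -5, 18],
], turn=[0, 0, 0, 0, 0, 0, 0, 0, 0, 0, 0, 0], grip=[1, 1, 1, 1, 1, 1, 1, 1, 1, 1, 1, 1])

```text
time_s: 12.15
position: [0.5943, -0.1045, 0.2697]
tcp_rot: [[-0.149, 0.989, -0.002], [0.989, 0.149, 0.001], [0.001, -0.002, -1.0]]
force: [0.4, 0.4, 0.2]
opening: 0.004
grasp_force: 0.0
```

Run:
```python
from rig import *
import cv2,numpy as np
s=read_state();print(s["position"],s["force"],s["time_s"])
a=capture("scene")["color"][110:300,130:360];b=capture("side")["color"][110:300,180:410]
im=np.hstack([a,b]);cv2.imwrite("pics/end.png",cv2.resize(im,(800,int(800/im.shape[1]*im.shape[0])),interpolation=cv2.INTER_CUBIC))
```

```text
[ 0.59430025 -0.10451782  0.26971333] [0.41148778 0.36352289 0.15765904] 12.15
```

View pics/end.png

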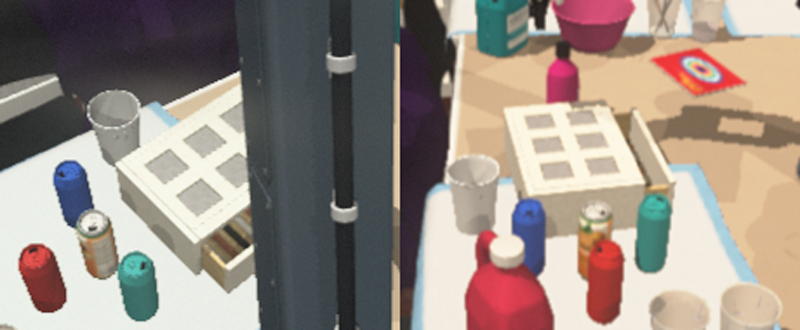

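Both views show the drawer out, at (230,255) in the left half and (645,150) in the right half. The can, bottle and cup are standing where they were, and the arm is clear.

```bash
python3 -c "
from rig import *
print(hand_in())"
```

```text
the job is handed in; nothing more can be done
None
```

The hidden button was the cap at (+40, −80) mm; I pushed it fully in, the drawer sprang out by itself, I let go and rose clear, and the job is handed in (the button's return was not checked separately).

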